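# Clip the drawplate onto the sprung snap hook

### The arm

A 7-joint arm with a two-finger parallel gripper is mounted at the origin on the work surface. World frame = base frame: x ahead of the robot, y to its left, z up, the work surface at z = 0. Lengths are in mm, angles in rad, forces in N, time in s.
With the tool pointing down it reaches from about 425 to 800 mm from the base axis. Payload 8.3 kg.
Tool frame: the origin (TCP) lies midway between the tips of the shut fingers; the grasp point (between the pads) lies 19 mm behind it (r.tcp_to_grasp is the z of the grasp point in the tool frame, in mm); z points along the fingers, y is the line along which they close (so a half turn about z gives the same grasp; the last joint's range is limited). The gripper opens to 85 mm and grips with 20 to 120 N. Pads are 22 mm wide; open, the fingers measure 114 mm over their backs; the gripper's body (76 mm by 85 mm) begins 54 mm behind the grasp point. The pads swing forward as they close: fully open they stand 13 mm farther back than shut.
Start: joints at [-1.392, 0.383, 0.016, 1.37, -0.006, 1.388, -0.046], TCP at [149.605, 606.812, 231.279] pointing down, gripper open.
Joint ranges: [-2.95, 2.95], [-0.25, 2.06], [-1.52, 1.56], [0.18, 2.33], [-1.44, 4.58], [0.02, 2.06], [-3.01, 3.01]. Speed limits (rad/s): [2.39, 2.39, 3.01, 3.01, 3.14, 3.14, 3.14].

### API

Orientations are given as a rotation vector (axis times angle).
In Python, from bench import r gives the robot as it stands.
- The arm moves only by the shell command python3 -m creep 'ROWS' [FORCE]. ROWS is JSON, a list of rows, each a list of 3 entries, a list of its own where there are three numbers: the shift along the world's x, y, z in mm, then the turn about the world's z in degrees, then the opening, from 0 (shut) to 1 (fully open). In form: [[[tx, ty, tz], twist, grip], ...]. A call has 1 to 20 rows; each row shifts and turns the commanded pose from where the row before left it; what a row does not reach is not made up. A row lasts 1/10 s, in which the tool goes at most 50 mm and 8.59 degrees, less where a joint would pass 70% of its speed; a pose out of reach is approached as far as the arm can. A call is refused whole if a number of a shift passes 50 or a number of a turn 8.59, either way. A call with a gripper value outside its range is refused whole. The fingers move at their own pace and stop on an object; FORCE is the grip in N (left out, the last holds). Time passes only in rows, so rows that do not move let the fingers close. It gives the time, the measured TCP pose, the force, the opening and the grip force at its end, in the units of the state.
- r.sense(): the state, without advancing time (a new reading comes with each control period).
- r.read_camera(name): name is "scene" or "side" or "wrist"; returns (picture, depth): 400x640x3 uint8, red, green, blue; 400x640 float32, mm along the optical axis (not along the pixel's ray), 0 where there is no reading.
- r.camera_model(name): a dict with "K" (3x3 intrinsics, pixels), "dist" ([k1, k2, p1, p2, k3] as OpenCV has them; the pictures are not rectified), "extrinsics" (4x4, takes a point from camera to world coordinates). Camera axes: x right, y up, looking along -z (the intrinsics and any distortion apply to the point x, -y, -z); pixel columns grow to the right and rows downward; lengths in mm; the calibration is good to about 2 mm. A picture is of the moment at which its call begins: read the wrist's pose just before it. camera_model takes no time and is no camera call; for the wrist camera it gives the pose at the moment of the call.
- r.close_job(): hands the job in; it is judged then, once.
The state is a dict: "clock": time; "joint_positions": joint angles; "qvel": joint speeds; "joint_efforts": joint torques, N m; "position": TCP position; "orientation": TCP orientation; "ft_force": force on the tool from outside, world axes, zero at the start; "wrist_torque": the same for the moment, N m; "opening": opening from 0.0 (shut) to 1.0 (fully open); "grip_force": force on a finger pad.
Only numpy, scipy, OpenCV 4.12 (cv2) and the standard library are available. Lean on these libraries where they do the work, as an engineer would, in place of code of your own. Each camera call takes 0.05 s, during which the arm holds its last target. There are 200 camera calls.

### The job

Take the steel drawplate out of its wooden rack and clip its eye onto the snap hook: put the eye over the hook's nose and push it gently against the sprung gate until it passes inside and the gate snaps shut behind it. Before letting go, test the catch with a light steady pull back against the closed gate (about 8 N for a second), then leave the drawplate hanging at rest on the hook, the gate shut. Keep every push and pull on the hook under 15 N, and leave the beaker, the bench block and the hammer where they stand.

Things in the scene. Friction and masses are not known exactly. Their poses are not given: they have to be found in the camera images.
- drawplate: Dark steel drawplate, 0.18 to 0.34 kg, 140 mm tall, 6 mm thick, upright in the rack's slot; same front and back. Origin: centre of its underside; x across the thickness, y along the width, z up. From z = 0 to 56 mm a plate 70 mm wide with rows of small holes; above it a round eye; on top a flat tang
- eye (a point): centre of the drawplate's eye, 73 mm above its underside: a ring of 7 mm round bar, axis along the drawplate's x, hole diameter 25 mm, outside diameter 39 mm
- tang (a point): grip point on the tang, 48 mm above the eye's centre, 121 mm above the underside. The tang is 22 mm wide (y), 6 mm thick (x), from 89 to 140 mm above the underside; grip it with the fingers closing along the drawplate's x
- rack: light wooden block 70 x 110 x 32 mm (x, y, z) fixed to the bench, with a slot along its y, open on top: 9 mm wide, 76 mm long, floor 10 mm above the bench, so the drawplate stands 22 mm deep in it. Origin: centre of the underside
- hook: blue stand of a steel snap hook like a carabiner, fixed to the bench; the hook's loop lies level, 150 mm above the bench. Origin on the bench; x points into the hook's mouth (the way to push the eye), y from nose to spine, z up. The post, 22 mm thick, 162 mm tall, begins at x = 90 mm with a brass collar before it from x = 78 mm; the base plate is 8 mm thick and begins at x = 33 mm
- mouth (a point): nominal tip of the hook's nose (x = y = 0, z = 150 mm in the stand's frame). The loop's shank is clamped in the collar up to 6.5 mm further in or out along x, differently each time and not reported: find it by feel. The free arm with the nose is an 8 mm bar along x at y = 0; the spine, 8 mm too, is at y = 30 mm; the bend's inner face is 55 mm past the real tip. The eye goes over the free arm
- gate (a joint): angle in rad of the hook's gate, an 8 mm brass bar hinged on the spine 6 mm past the real nose tip, 25 mm long, across the mouth to the nose: 0 shut (firm stop, cannot open outwards), up to 1.35 swung in; sprung shut. The eye's ring, 5 mm to spare sideways and 8 mm up and down, swings it to about 1.1 rad with 4 to 5 N; past its end it snaps shut, eye centre 24 to 34 mm past the real tip
- catch (a point): nominal place of the eye's centre when a clipped eye is pulled back onto the shut gate: 13.5 mm past the nominal nose tip, 150 mm above the bench; the real place is up to 6.5 mm further in or out along the stand's x, with the loop. Feel for it slowly. The contact is firm: the pull grows by about 4 to 10 N per mm
- beaker: open aluminium beaker, 64 mm across, 85 mm tall; bystander, origin at the centre of its underside
- bench_block: steel bench block 62 x 62 x 28 mm; bystander, origin at the centre of its underside
- hammer: hammer lying on the bench, about 240 mm long; bystander, origin at its middle on the bench
There are look-alikes about, which are no part of the job. Of the things that look like the drawplate, the smallest one is meant.

How it is judged:
By the outcome, as a careful person would: the job done as asked, in the order asked, and still so for the second after the job is handed in, with the robot touching nothing.
It also fails if it takes over 61 s, if anything falls off the work surface, if the arm or the gripper's body presses on something with over 40 N, if the wrist force passes 120 N, or if a joint passes its speed limit or range.

## Working session

There is one attempt and no reset: what is moved stays moved. The work goes in short steps, Python scripts to look and compute and a shell command to move; the robot and the scene stay as the last step left them, time stands still between calls to the robot, and variables do not carry over. Pictures are saved under pics/ and viewed, at most 10 in all, crops included, and the job is handed in when it is done.

```bash
mkdir -p pics; ls
cat > h.py <<'E'
import numpy as np,cv2
from bench import r
def grab(n):
    m=r.camera_model(n); p,d=r.read_camera(n)
    np.savez(f'pics/{n}.npz',p=p,d=d,K=m['K'],dist=m['dist'],E=m['extrinsics']); return p,d
def load(n):return np.load(f'pics/{n}.npz')
def ray(z,uv):
    q=cv2.undistortPoints(np.array(uv,float).reshape(-1,1,2),np.array(z['K'],float),np.array(z['dist'],float)).reshape(-1,2)
    return np.c_[q[:,0],-q[:,1],-np.ones(len(q))]
def pt(n,uv,s=1):
    z=load(n);E=z['E'];out=[]
    for (u,v),c in zip(uv,ray(z,uv)):
        w=z['d'][int(v)-s:int(v)+s+1,int(u)-s:int(u)+s+1];w=w[w>0]
        out.append(E[:3,:3]@(c*(np.median(w) if len(w) else np.nan))+E[:3,3])
    return np.array(out)
def onz(n,uv,h):
    z=load(n);E=z['E'];d=ray(z,uv)@E[:3,:3].T;o=E[:3,3]
    return o+d*((h-o[2])/d[:,2])[:,None]
def cloud(n):
    z=load(n);H,W=z['d'].shape;u,v=np.meshgrid(np.arange(W),np.arange(H))
    c=ray(z,np.c_[u.ravel(),v.ravel()])*z['d'].reshape(-1,1)
    return (c@z['E'][:3,:3].T+z['E'][:3,3]).reshape(H,W,3)
def proj(n,P):
    z=load(n);E=z['E'];c=(np.atleast_2d(P)-E[:3,3])@E[:3,:3];c=c*[1,-1,-1]
    return cv2.projectPoints(c,np.zeros(3),np.zeros(3),z['K'].astype(float),z['dist'].astype(float))[0].reshape(-1,2)
E
python3 - <<'E'
from h import *
for n in('scene','side'):
    p,d=grab(n);cv2.imwrite(f'pics/{n}0.png',p[...,::-1]);z=load(n);print(n,z['E'][:3].round(2).tolist(),z['K'].tolist())
print(r.sense())
E
```

```text
pics
scene [[0.44, -0.73, 0.52, 997.39], [0.9, 0.37, -0.25, -205.39], [-0.01, 0.57, 0.82, 862.44]] [[406.40129108833884, 0.0, 324.8389725438982], [0.0, 406.40129108833884, 199.4364068694094], [0.0, 0.0, 1.0]]
side [[0.98, 0.12, -0.14, 381.57], [-0.19, 0.52, -0.83, -838.6], [-0.03, 0.84, 0.54, 647.19]] [[435.3430497135991, 0.0, 317.65913331449275], [0.0, 435.3430497135991, 205.88465009357472], [0.0, 0.0, 1.0]]
{'clock': 0.1, 'joint_positions': array([-1.39190508,  0.38415811,  0.01637219,  1.37105855, -0.00629801,
        1.38821033, -0.04654357]), 'qvel': array([ 0.00093004, -0.00222927,  0.00014805, -0.00276459, -0.00088471,
        0.00100125, -0.00071703]), 'joint_efforts': array([ 3.06959482e-03, -6.29121208e+01,  8.47233944e-01, -3.72764647e+01,
        1.67769397e-02,  1.01969196e-02, -3.23207428e-05]), 'position': array([149.50344663, 606.37956115, 230.37204138]), 'orientation': array([-3.78821953e-01, -3.11847876e+00,  2.78830320e-03]), 'ft_force': array([0.20534233, 0.41671576, 0.02949362]), 'wrist_torque': array([-0.03595004,  0.02117957,  0.03763821]), 'grip_force': 0.0, 'opening': 0.9996558676551603}
```

View pics/scene0.png

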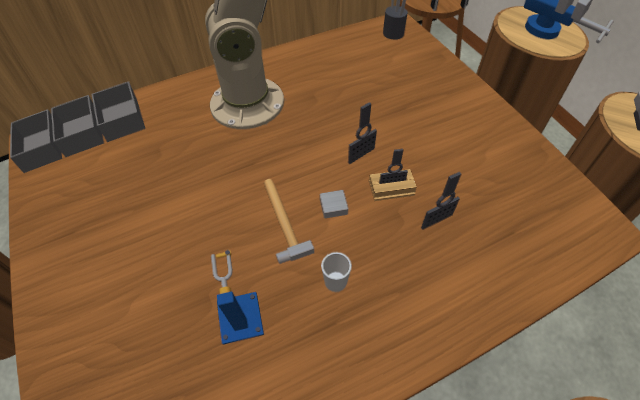

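View pics/side0.png

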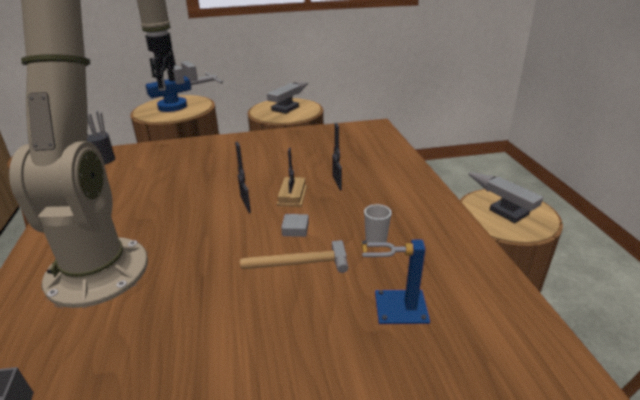

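The scene shows three drawplate look-alikes at pixels (362,135), (395,170) in the rack, and (441,205). The one in the wooden rack appears smallest, so it should be the one meant. The hook's nose is near (220,255), with its blue post at (230,305). I'll confirm this in enlarged crops.

Run:
```python
from h import *
def crop(n,x,y,w,h,k): return cv2.resize(load(n)['p'][y:y+h,x:x+w,::-1],None,fx=k,fy=k,interpolation=cv2.INTER_CUBIC)
a=np.hstack([crop('scene',340,95,130,140,3),crop('side',225,115,130,140,3)])
cv2.imwrite('pics/plates.png',a)
b=np.hstack([crop('scene',190,240,100,110,4),crop('side',350,225,100,110,4)])
cv2.imwrite('pics/hook.png',b)
for n in('scene','side'):
    C=cloud(n);p=load(n)['p'].astype(int);R,G,B=p[...,0],p[...,1],p[...,2]
    m=(C[...,2]>3)&(load(n)['d']>0)&(abs(C[...,0]-500)<500)&(abs(C[...,1])<600)
    blue=m&(B>R+40)&(C[...,2]<175)
    P=C[blue];lo=P[P[:,2]<14];hi=P[P[:,2]>140]
    print(n,'base',len(lo),cv2.minAreaRect(lo[:,:2].astype(np.float32)),'hi',hi.min(0),hi.max(0),cv2.minAreaRect(hi[:,:2].astype(np.float32)) )
    # loop & plates
    Q=C[m&~blue]
    x,y=P[:,0].mean(),P[:,1].mean()
    L=Q[(abs(Q[:,0]-x)<160)&(abs(Q[:,1]-y)<60)&(Q[:,2]>130)&(Q[:,2]<170)]
    print('loop',len(L),L.min(0),L.max(0),np.median(L,0))
    roi=[(340,95,50,75),(366,145,52,60),(415,165,50,70)] if n=='scene' else [(228,135,28,80),(275,145,34,65),(325,120,25,75)]
    for x0,y0,w,h in roi:
        s=np.s_[y0:y0+h,x0:x0+w];dark=m[s]&(p[s].max(-1)<75)
        D=C[s][dark];print('dark',len(D),D.min(0).round(),np.percentile(D,[5,50,95],0).round().tolist(),D.max(0).round())
        if len(D)>10:
            t=D[(D[:,2]<D[:,2].max()*.55)];_,_,V=np.linalg.svd(t[:,:2]-t[:,:2].mean(0),full_matrices=False);print('  dir',V[0],'mean',t.mean(0))
```

```text
scene base 1162 ((649.3584594726562, -251.9713134765625), (89.2269515991211, 99.69338989257812), 78.31218719482422) hi [ 655.39148266 -271.22648437  140.11829912] [ 681.10259897 -240.21071723  162.74346343] ((668.0599975585938, -255.853515625), (28.674518585205078, 23.019285202026367), 77.01248931884766)
loop 412 [ 565.30065633 -262.56768504  130.74064119] [ 680.47506381 -215.47901568  162.07653242] [ 611.12090077 -244.56685001  152.21878519]
dark 738 [349. 165.   3.] [[355.0, 170.0, 11.0], [363.0, 210.0, 63.0], [372.0, 249.0, 175.0]] [492. 258. 187.]
  dir [ 0.2721699  -0.96224921] mean [364.64906209 209.94764731  45.72673431]
dark 466 [351. 183.   4.] [[357.0, 199.0, 13.0], [495.0, 228.0, 58.0], [504.0, 254.0, 139.0]] [535. 258. 149.]
  dir [ 0.99781157 -0.06612169] mean [475.71301705 227.77985617  44.31217623]
dark 744 [632. 226.   4.] [[635.0, 230.0, 11.0], [639.0, 270.0, 66.0], [641.0, 311.0, 176.0]] [642. 320. 188.]
  dir [ 0.00776954 -0.99996982] mean [639.17464936 270.40991908  46.82642833]
side base 1266 ((645.004150390625, -254.04635620117188), (88.58511352539062, 96.631263
[... 230 characters left out ...]
1 [ 560.05868588 -274.14545847  130.60632282] [ 676.34297481 -213.54624915  164.14087915] [ 612.4486651  -253.23409053  153.76381572]
dark 353 [345. 163.   5.] [[347.0, 165.0, 17.0], [357.0, 196.0, 77.0], [366.0, 232.0, 178.0]] [368. 247. 189.]
  dir [ 0.24015911 -0.97073354] mean [356.69136484 194.41302907  55.11817298]
dark 134 [480. 192.  36.] [[481.0, 194.0, 40.0], [489.0, 218.0, 76.0], [498.0, 242.0, 141.0]] [500. 250. 151.]
  dir [-0.30661355 -0.95183409] mean [490.06111963 218.70448749  58.23573982]
dark 379 [626. 224.   5.] [[627.0, 228.0, 12.0], [629.0, 261.0, 71.0], [635.0, 303.0, 176.0]] [636. 319. 188.]
  dir [ 0.04381233 -0.99903978] mean [629.58741204 261.93172579  51.12791129]
```

View pics/plates.png

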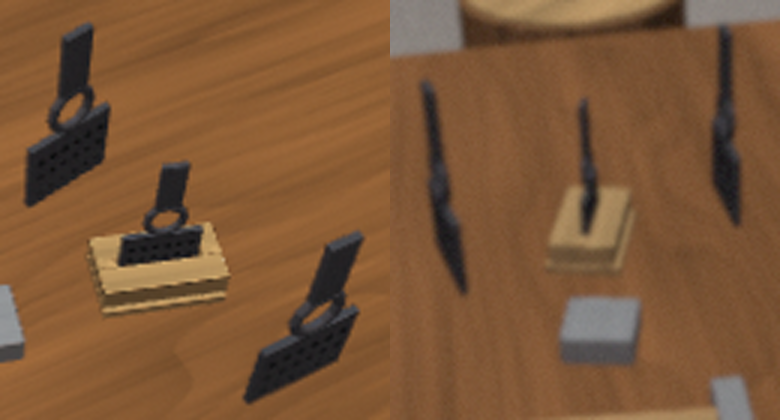

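View pics/hook.png

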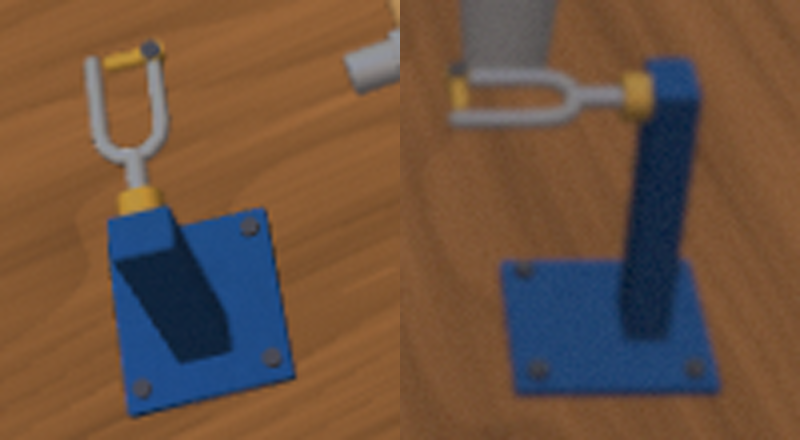

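The crops confirm the meant one. The rack plate at scene (395,170) is the smallest (about 140 mm tall, against 188 mm for both others) and the only one in a rack. The hook's free arm runs from about scene (212.5,254.5), with the spine on its +y side.

Run:
```python
from h import *
def tri(a,b):
    A=np.zeros((3,3));v=np.zeros(3);L=[]
    for n,uv in(('scene',a),('side',b)):
        z=load(n);E=z['E'];d=ray(z,[uv])[0]@E[:3,:3].T;d/=np.linalg.norm(d);M=np.eye(3)-np.outer(d,d);A+=M;v+=M@E[:3,3];L.append((M,E[:3,3]))
    P=np.linalg.solve(A,v);return P.round(1),[round(np.linalg.norm(M@(P-o)),1) for M,o in L]
S=lambda u,v:(340+u/3,95+v/3)
D=lambda u,v:(225+(u-390)/3,115+v/3)
H=lambda u,v:(190+u/4,240+v/4)
G=lambda u,v:(350+(u-400)/4,225+v/4)
print('tangtop',tri(S(177.5,163),D(584,101)),onz('scene',[S(177.5,163)],150),onz('side',[D(584,101)],150))
for nm,n,c in(('rack','scene',[S(88,238),S(215,225),S(228,270),S(102,290)]),('rack','side',[D(568,187),D(632,187),D(618,247),D(550,247)])):
    P=onz(n,c,32);print(nm,n,P[:,:2].round(1).tolist(),P.mean(0).round(1),[round(float(np.linalg.norm(P[i]-P[i-1])),1) for i in range(4)])
print('nose',tri(H(90,60),G(452,117)),onz('scene',[H(90,60)],150),onz('side',[G(452,117)],150))
print('spine',tri(H(152,48),G(460,74)))
for n,c in(('scene',[H(90,60),H(97,130),H(152,50),H(161,120)]),('side',[G(452,118),G(545,117),G(462,76),G(545,76)])):
    P=onz(n,c,150);print('arms',n,P[:,:2].round(1).tolist(),np.degrees(np.arctan2(*(P[1]-P[0])[[1,0]])),np.degrees(np.arctan2(*(P[3]-P[2])[[1,0]])))
for n,c in(('scene',[H(265,208),H(295,378),H(130,415)]),('side',[G(500,262),G(692,262),G(718,390),G(516,393)])):
    P=onz(n,c,8);print('base',n,P[:,:2].round(1).tolist())
    C=cloud(n);z=load(n);p=z['p'].astype(int)
    w=(z['d']>0)&(abs(C[...,2]-32)<4)&(abs(C[...,0]-490)<80)&(abs(C[...,1]-225)<80)&(p[...,0]>p[...,2]+25)
    print('racktop',n,w.sum(),cv2.minAreaRect(C[w][:,:2].astype(np.float32)))
    pl=(z['d']>0)&(C[...,2]>38)&(abs(C[...,0]-490)<30)&(abs(C[...,1]-225)<60)&(C[...,2]<160)
    Q=C[pl];Q=Q[abs(Q[:,0]-np.median(Q[:,0]))<18]
    k=cv2.fitLine(Q[:,:2].astype(np.float32),cv2.DIST_HUBER,0,.01,.01).ravel();print('plate',len(Q),k,np.degrees(np.arctan2(k[1],k[0])))
    T=Q[Q[:,2]>95];print('tang',len(T),T.mean(0),T[:,:2].min(0),T[:,:2].max(0))
```

```text
tangtop (array([493.4, 229.8, 148.2]), [np.float64(0.4), np.float64(0.4)]) [[495.20370134 228.33035989 150.        ]] [[492.80033511 226.71036494 150.        ]]
rack scene [[451.3, 183.1], [488.8, 290.5], [535.4, 273.0], [505.3, 165.8]] [495.2 228.1  32. ] [56.7, 113.7, 49.8, 111.5]
rack side [[477.8, 286.5], [539.0, 271.8], [508.3, 163.7], [448.0, 177.8]] [493.3 225.   32. ] [112.7, 63.0, 112.4, 62.0]
nose (array([ 564.2, -248.8,  148.8]), [np.float64(1.5), np.float64(1.5)]) [[ 566.33460531 -249.47265786  150.        ]] [[ 562.91410493 -248.68610295  150.        ]]
spine (array([ 574.6, -219.5,  150.9]), [np.float64(0.4), np.float64(0.4)])
arms scene [[566.3, -249.5], [604.3, -257.9], [574.7, -219.7], [612.9, -228.1]] -12.579670463278577 -12.360086696861716
arms side [[562.7, -249.4], [603.7, -257.9], [575.6, -220.6], [613.1, -229.1]] -11.768512305505388 -12.8012147999743
base scene [[613.5, -197.5], [710.1, -218.0], [690.8, -303.9]]
racktop scene 482 ((495.0899353027344, 227.86058044433594), (111.48321533203125, 64.78402709960938), 72.45849609375)
plate 422 [2.9039359e-01 9.5690727e-01 4.9561316e+02 2.2576024e+02] 73.11848
tang 149 [495.26972144 225.52400698 125.16897458] [486.72773803 215.37949312] [500.46675515 236.91171546]
base side [[606.8, -201.5], [704.3, -223.5], [683.2, -309.1], [588.1, -289.6]]
racktop side 380 ((490.6749267578125, 228.30105590820312), (118.10404968261719, 61.352996826171875), 73.09507751464844)
plate 189 [3.3641267e-01 9.4171464e-01 4.8973184e+02 2.1997827e+02] 70.34153
tang 77 [489.28779753 220.92332766 124.92810232] [483.37665032 207.86564538] [495.95167992 236.13287215]
```

```bash
python3 -m creep '[[[26.5,-29,0],-7.2,1],[[26.5,-29,0],-7.2,1],[[26.5,-29,0],-7.2,1],[[26.5,-29,0],-7.2,1],[[26.5,-29,0],-7.2,1],[[26.5,-29,0],-7.2,1],[[26.5,-29,0],-7.2,1],[[26.5,-29,0],-7.2,1],[[26.5,-29,0],-7.2,1],[[26.5,-29,0],-7.2,1],[[26.5,-29,0],-7.2,1],[[26.5,-29,0],-7.2,1],[[26.5,-29,0],-7.2,1],[[0,0,0],0,1],[[0,0,0],0,1]]'
python3 - <<'E'
from h import *
from scipy.spatial.transform import Rotation as R
s=r.sense();print(s['position'],R.from_rotvec(s['orientation']).as_matrix().round(3).tolist(),s['joint_positions'].round(2),s['ft_force'])
p,d=grab('wrist');cv2.imwrite('pics/w1.png',p[...,::-1]);print(load('wrist')['E'].round(2).tolist())
C=cloud('wrist');z=load('wrist')
T=C[(d>0)&(C[...,2]>125)&(C[...,2]<165)&(np.hypot(C[...,0]-493,C[...,1]-227)<40)];print(len(T),T.mean(0) if len(T) else 0,cv2.minAreaRect(T[:,:2].astype(np.float32)) if len(T) else 0, np.percentile(T[:,2],[5,50,95]))
E
```

```text
clock: 1.6
position: [494.4, 228.8, 230.9]
orientation: [2.534, 1.857, -0.001]
ft_force: [-0.9, 0.8, -1.2]
opening: 1.001
grip_force: 0.0
[494.39227419 228.79796876 230.87812342] [[0.302, 0.953, -0.001], [0.953, -0.302, -0.001], [-0.001, -0.0, -1.0]] [-0.92  0.22  0.51  1.61 -0.11  1.34 -0.7 ] [-0.8663339   0.84220215 -1.17895433]
[[0.95, 0.29, 0.09, 517.32], [-0.3, 0.91, 0.28, 299.24], [0.0, -0.29, 0.96, 372.43], [0.0, 0.0, 0.0, 1.0]]
285 [493.23869461 230.59610487 146.49969534] ((492.4333801269531, 228.664794921875), (22.002038955688477, 5.575689792633057), 72.4958267211914) [131.557512   148.64539458 149.89811442]
```

View pics/w1.png

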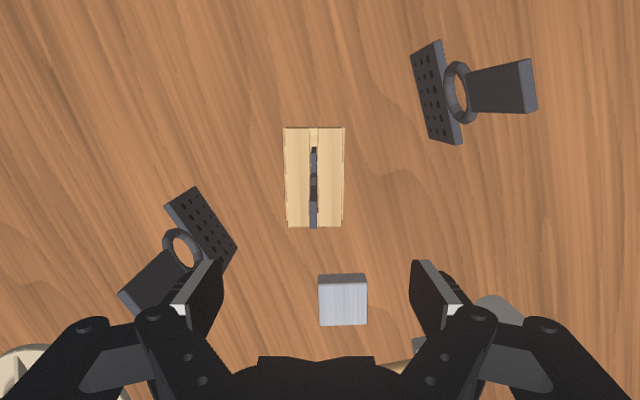

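The wrist view shows the tang edge-on over the slot at about (313,180). It is centred at (492.4,228.7), 22×5.6 mm, top at z=149.9, and aligned with the fingers. I'll descend and grip.

```bash
python3 -m creep '[[[-2,0,-20],0,1],[[0,0,-25],0,1],[[0,0,-25],0,1],[[0,0,-25],0,1],[[0,0,-20],0,1],[[0,0,-4],0,1],[[0,0,0],0,0],[[0,0,0],0,0],[[0,0,0],0,0],[[0,0,0],0,0],[[0,0,0],0,0],[[0,0,0],0,0],[[0,0,0],0,0],[[0,0,0],0,0]]' 100
```

```text
clock: 3.05
position: [492.5, 230.0, 112.9]
orientation: [-2.533, -1.859, -0.002]
ft_force: [0.0, -0.7, 6.5]
opening: 0.056
grip_force: 98.1
```

```bash
python3 -m creep '[[[0,0,6],0,0],[[0,0,15],0,0],[[0,0,20],0,0],[[0,0,25],0,0],[[0,0,25],0,0],[[0,0,20],0,0],[[0,0,7],0,0],[[0,0,0],0,0],[[0,0,0],0,0],[[0,0,0],0,0]]'; python3 -m creep '[[[1,-10,0],0.3,0],[[1.5,-25,0],0.3,0],[[2.5,-35,0],0.4,0],[[2.5,-40,0],0.5,0],[[2.5,-40,0],0.5,0],[[2.5,-40,0],0.5,0],[[2.5,-40,0],0.5,0],[[2.5,-40,0],0.5,0],[[2.5,-40,0],0.5,0],[[2.5,-40,0],0.5,0],[[2.5,-39,0],0.3,0],[[2,-35,0],0.3,0],[[1.5,-25,0],0,0],[[1,-15,0],0,0],[[0,-5,0],0,0],[[0,0,0],0,0],[[0,0,0],0,0],[[0,0,0],0,0]]'
```

```text
clock: 4.05
position: [491.4, 229.5, 228.8]
orientation: [-2.533, -1.859, 0.004]
ft_force: [-0.6, 0.9, -1.3]
opening: 0.054
grip_force: 97.7
clock: 5.85
position: [521.9, -237.8, 230.2]
orientation: [-2.445, -1.972, -0.001]
ft_force: [-0.2, 0.9, -1.2]
opening: 0.056
grip_force: 97.6
```

```bash
python3 -m creep '[[[0,0,-15],0,0],[[0,0,-20],0,0],[[0,0,-13],0,0],[[0,0,0],0,0],[[0,0,0],0,0],[[0,0,0],0,0]]'
python3 - <<'E'
from h import *
for n in('scene','side'): grab(n)
def crop(n,x,y,w,h,k): return cv2.resize(load(n)['p'][y:y+h,x:x+w,::-1],None,fx=k,fy=k,interpolation=cv2.INTER_CUBIC)
cv2.imwrite('pics/c1.png',np.hstack([crop('scene',160,200,100,110,4),crop('side',300,190,100,110,4)]))
print(r.sense()['ft_force'])
E
```

```text
clock: 6.45
position: [522.2, -239.4, 183.3]
orientation: [2.446, 1.969, 0.001]
ft_force: [-0.3, 0.1, -2.0]
opening: 0.057
grip_force: 97.5
[ 0.29248283  0.13888261 -1.47212158]
```

View pics/c1.png

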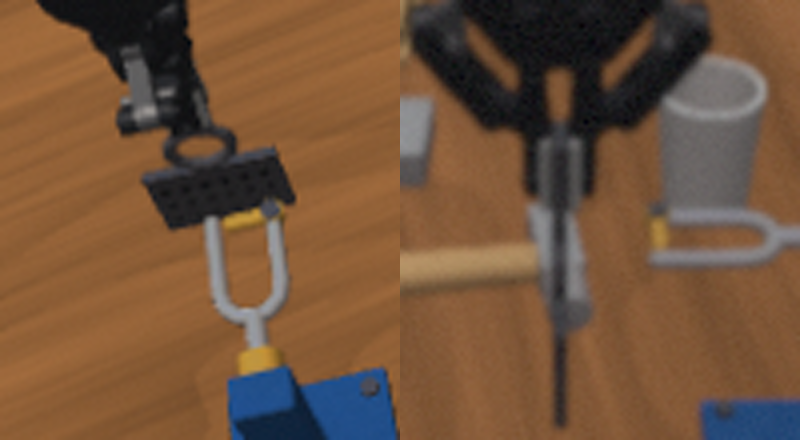

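Run:
```python
from h import *
S=lambda u,v:(160+u/4,200+v/4)
D=lambda u,v:(300+(u-400)/4,190+v/4)
t=r.sense()['position'];ux=np.array([.977,-.215,0]);uy=np.array([.215,.977,0])
n=np.array([564.6,-249,150.])
for off in(0,-2):
  for nm,uv in(('eye',S(200,146)),('eyeL',S(163,150)),('eyeR',S(238,142)),('topmid',S(209,163)),('botmid',S(230,215))):
    z=load('scene');E=z['E'];d=ray(z,[uv])[0]@E[:3,:3].T;o=E[:3,3]
    P=o+d*((ux@(t+ux*off-o))/(ux@d));print(off,nm,P.round(1),'rel tip x,y',round(ux@(P-n),1),round(uy@(P-n),1))
print('tcp rel',ux@(t-n),uy@(t-n))
P=onz('scene',[S(213,225)],150)[0];print('nose scene',P,ux@(P-n),uy@(P-n))
for k in((652,258),(730,258)):P=onz('side',[D(*k)],150)[0];print('nose side',P,ux@(P-n),uy@(P-n))
# plate plane from side: bottom point at expected depth
z=load('side');E=z['E']
for uv in(D(560,425),D(560,300)):
    d=ray(z,[uv])[0]@E[:3,:3].T;o=E[:3,3];q=n+uy*0
    P=o+d*((uy@(t-o))/(uy@d));print('side plate',P,ux@(P-n))
C=cloud('scene');d=z['d']
for n_ in('scene','side'):
    C=cloud(n_);m=(load(n_)['d']>0)&(abs((C-t)@ux)<15)&(C[...,2]>70)&(C[...,2]<132)&(abs((C-t)@uy)<50)
    Q=C[m];print(n_,len(Q),((Q-t)@ux).mean(),((Q-t)@uy).min(),((Q-t)@uy).max(),Q[:,2].min(),Q[:,2].max())
```

```text
0 eye [ 521.6 -241.5  147.3] rel tip x,y -43.6 -1.9
0 eyeL [ 517.7 -259.2  150.8] rel tip x,y -43.6 -20.1
0 eyeR [ 525.6 -223.1  143.6] rel tip x,y -43.6 16.9
0 topmid [ 521.7 -241.1  129.5] rel tip x,y -43.6 -1.5
0 botmid [ 521.2 -243.3   72.2] rel tip x,y -43.6 -3.8
-2 eye [ 519.5 -241.6  144.2] rel tip x,y -45.6 -2.5
-2 eyeL [ 515.6 -259.5  147.7] rel tip x,y -45.6 -20.8
-2 eyeR [ 523.6 -223.2  140.5] rel tip x,y -45.6 16.4
-2 topmid [ 519.6 -241.3  126.3] rel tip x,y -45.6 -2.2
-2 botmid [ 519.1 -243.5   68.7] rel tip x,y -45.6 -4.4
tcp rel -43.642621882626344 0.18118593192059684
nose scene [ 569.66263201 -248.95911156  150.        ] 4.9374004548395005 1.1284138869332692
nose side [ 562.72145492 -249.37423876  150.        ] -1.7548772136404764 -0.7695184587064817
nose side [ 596.89793667 -257.09975891  150.        ] 33.29653229458568 -0.9694080680582111
side plate [ 522.75782945 -239.60670154   45.55111232] -42.89935979449441
side plate [ 522.5524751  -239.56151097  124.64954194] -43.10970696635415
scene 401 4.971602292724955 -36.42154232780028 32.857362901479135 79.34268859810595 131.93384866320775
side 84 -0.7577606623498492 -40.46094645800757 2.4155784937587144 82.97365479470511 131.8680889036948
```

```bash
python3 -m creep '[[[4,0.5,-3],0,0],[[8,-1.7,0],0,0],[[8,-1.7,0],0,0],[[6,-1.3,0],0,0],[[2,0,0],0,0],[[0,0,0],0,0],[[0,0,0],0,0],[[0,0,0],0,0],[[0,0,0],0,0]]'
python3 -m creep '[[[1.5,-0.3,0],0,0],[[1.5,-0.3,0],0,0],[[1.5,-0.3,0],0,0],[[0.98,-0.2,0],0,0],[[0.98,-0.2,0],0,0],[[0,0,0],0,0]]'
python3 - <<'E'
from h import *
for n in('scene','side'): grab(n)
def crop(n,x,y,w,h,k): return cv2.resize(load(n)['p'][y:y+h,x:x+w,::-1],None,fx=k,fy=k,interpolation=cv2.INTER_CUBIC)
cv2.imwrite('pics/c2.png',np.hstack([crop('scene',170,210,80,88,5),crop('side',320,200,80,88,5)]))
E
```

```text
clock: 7.45
position: [549.4, -243.4, 179.4]
orientation: [-2.448, -1.969, -0.0]
ft_force: [-0.1, -0.2, -1.1]
opening: 0.054
grip_force: 97.6
clock: 8.05
position: [556.2, -244.7, 179.3]
orientation: [-2.447, -1.97, 0.0]
ft_force: [-0.0, -0.1, -2.7]
opening: 0.049
grip_force: 97.6
```

View pics/c2.png

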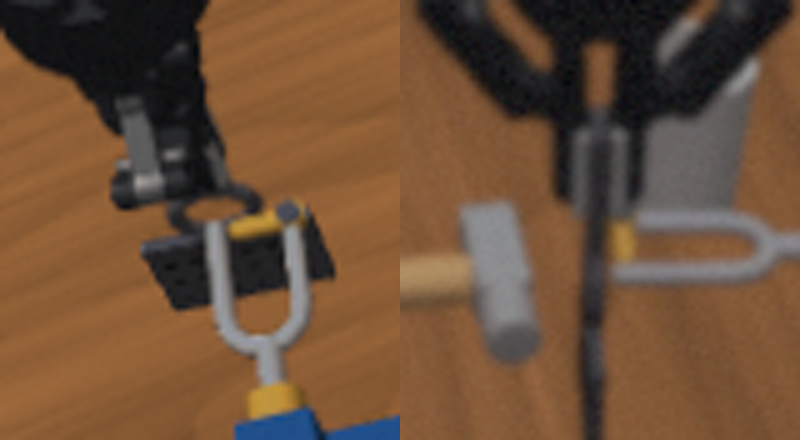

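The scene crop shows the nose tip at (215,225), centred across the ring (168 to 262). In the side view the plate stands just short of the nose. I'll push slowly and watch the force.

```bash
python3 -m creep '[[[0.98,-0.21,0],0,0],[[0.98,-0.21,0],0,0],[[0.98,-0.21,0],0,0],[[0.98,-0.21,0],0,0],[[0.98,-0.21,0],0,0],[[0.98,-0.21,0],0,0]]'
python3 -m creep '[[[0.98,-0.21,0],0,0],[[0.98,-0.21,0],0,0],[[0.98,-0.21,0],0,0],[[0.98,-0.21,0],0,0]]'
```

```text
clock: 8.75
position: [561.1, -245.9, 179.0]
orientation: [-2.446, -1.968, 0.002]
ft_force: [-4.4, 0.8, -0.2]
opening: 0.06
grip_force: 97.9
clock: 9.15
position: [564.8, -247.1, 179.0]
orientation: [-2.447, -1.968, 0.002]
ft_force: [-5.3, 1.0, 0.4]
opening: 0.057
grip_force: 97.9
```

```bash
python3 -m creep '[[[0.98,-0.21,0],0,0],[[0.98,-0.21,0],0,0],[[0,0,0],0,0]]'
```

```text
clock: 9.45
position: [566.5, -247.5, 178.6]
orientation: [-2.447, -1.967, 0.003]
ft_force: [-6.6, 0.4, -1.0]
opening: 0.056
grip_force: 97.8
```

```bash
python3 -m creep '[[[0.98,-0.21,0],0,0],[[0.98,-0.21,0],0,0],[[0.98,-0.21,0],0,0],[[0.98,-0.21,0],0,0]]'
```

```text
clock: 9.85
position: [569.8, -248.4, 178.2]
orientation: [-2.446, -1.966, 0.005]
ft_force: [-8.0, 0.2, -3.5]
opening: 0.055
grip_force: 97.6
```

```bash
python3 -m creep '[[[0.98,-0.21,0],0,0],[[0.98,-0.21,0],0,0],[[0.98,-0.21,0],0,0],[[0.98,-0.21,0],0,0]]'
```

```text
clock: 10.25
position: [573.5, -249.8, 178.1]
orientation: [-2.447, -1.966, 0.006]
ft_force: [-7.3, -0.5, -2.5]
opening: 0.053
grip_force: 97.5
```

```bash
python3 -m creep '[[[0.98,-0.21,0],0,0],[[0.98,-0.21,0],0,0],[[0.98,-0.21,0],0,0],[[0.98,-0.21,0],0,0]]'
```

```text
clock: 10.65
position: [577.6, -251.0, 178.3]
orientation: [-2.448, -1.966, 0.005]
ft_force: [-6.4, -1.5, -3.7]
opening: 0.055
grip_force: 97.5
```

```bash
python3 -m creep '[[[0.98,-0.21,0],0,0],[[0.98,-0.21,0],0,0],[[0.98,-0.21,0],0,0],[[0.98,-0.21,0],0,0],[[0.98,-0.21,0],0,0]]'
```

```text
clock: 11.15
position: [582.9, -252.4, 178.5]
orientation: [-2.449, -1.967, 0.005]
ft_force: [-5.2, -2.9, -3.2]
opening: 0.054
grip_force: 97.8
```

```bash
python3 -m creep '[[[0.98,-0.21,0],0,0],[[0.98,-0.21,0],0,0],[[0.98,-0.21,0],0,0],[[0.98,-0.21,0],0,0]]'
```

```text
clock: 11.55
position: [588.0, -254.3, 179.4]
orientation: [2.448, 1.965, -0.003]
ft_force: [1.2, -8.5, -3.8]
opening: 0.059
grip_force: 97.8
```

```bash
python3 -m creep '[[[0.98,-0.21,0],0,0],[[0.98,-0.21,0],0,0],[[0.98,-0.21,0],0,0],[[0.98,-0.21,0],0,0]]'
```

```text
clock: 11.95
position: [592.7, -252.0, 179.2]
orientation: [-2.447, -1.97, -0.001]
ft_force: [-0.2, -0.5, -1.6]
opening: 0.056
grip_force: 98.0
```

```bash
python3 -m creep '[[[0.98,-0.21,0],0,0],[[0.98,-0.21,0],0,0],[[0,0,0],0,0]]'
python3 - <<'E'
from h import *
for n in('scene','side'): grab(n)
def crop(n,x,y,w,h,k): return cv2.resize(load(n)['p'][y:y+h,x:x+w,::-1],None,fx=k,fy=k,interpolation=cv2.INTER_CUBIC)
cv2.imwrite('pics/c3.png',np.hstack([crop('scene',180,225,80,88,5),crop('side',340,200,80,88,5)]))
E
```

```text
clock: 12.25
position: [594.4, -252.8, 179.2]
orientation: [-2.447, -1.97, -0.0]
ft_force: [-0.5, -0.8, -2.0]
opening: 0.055
grip_force: 98.0
```

View pics/c3.png

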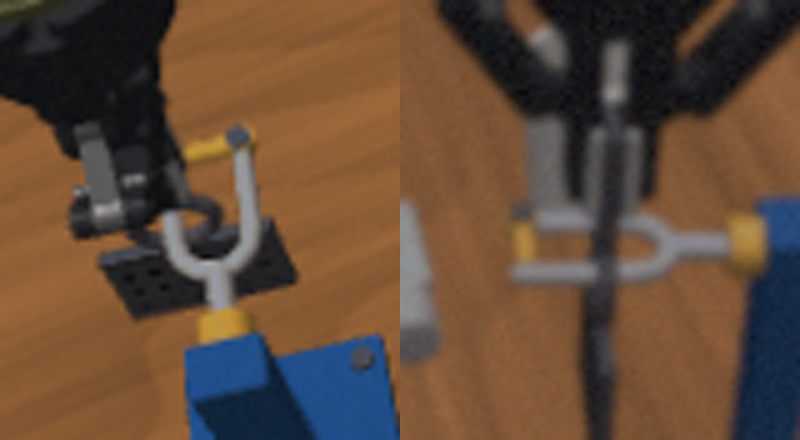

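The gate is shut across the mouth (190–250,145) and the ring is inside on the free arm. Next is the pull test.

```bash
python3 -m creep '[[[-2,0.43,0],0,0],[[-2,0.43,0],0,0],[[-2,0.43,0],0,0],[[-2,0.43,0],0,0],[[-2,0.43,0],0,0],[[-1,0.2,0],0,0],[[-1,0.2,0],0,0],[[0,0,0],0,0]]'; python3 -m creep '[[[-0.8,0.17,0],0,0],[[-0.8,0.17,0],0,0],[[0,0,0],0,0]]'
```

```text
clock: 13.15
position: [582.2, -250.3, 179.3]
orientation: [-2.447, -1.969, -0.0]
ft_force: [-0.6, 0.4, -1.1]
opening: 0.058
grip_force: 98.0
clock: 13.45
position: [580.6, -250.0, 179.3]
orientation: [-2.448, -1.969, 0.0]
ft_force: [-0.4, 0.3, -3.0]
opening: 0.057
grip_force: 98.0
```

```bash
python3 -m creep '[[[-0.5,0.1,0],0,0],[[-0.5,0.1,0],0,0],[[0,0,0],0,0]]'
```

```text
clock: 13.75
position: [579.6, -249.8, 179.3]
orientation: [-2.447, -1.969, 0.0]
ft_force: [0.5, -0.6, -1.8]
opening: 0.057
grip_force: 98.0
```

```bash
for i in 1; do python3 -m creep '[[[-0.5,0.1,0],0,0],[[-0.5,0.1,0],0,0],[[-0.5,0.1,0],0,0],[[0,0,0],0,0]]'; done
```

```text
clock: 14.15
position: [578.1, -249.5, 179.3]
orientation: [-2.448, -1.969, -0.0]
ft_force: [0.1, -0.2, -1.5]
opening: 0.053
grip_force: 98.0
```

```bash
python3 -m creep '[[[-0.5,0.1,0],0,0],[[-0.5,0.1,0],0,0],[[0,0,0],0,0]]'
```

```text
clock: 14.45
position: [577.1, -249.3, 179.3]
orientation: [-2.447, -1.97, 0.0]
ft_force: [-0.9, 0.3, -2.0]
opening: 0.058
grip_force: 98.0
```

```bash
python3 -m creep '[[[-0.5,0.1,0],0,0],[[-0.5,0.1,0],0,0],[[0,0,0],0,0]]'
```

```text
clock: 14.75
position: [576.1, -249.1, 179.3]
orientation: [-2.448, -1.969, 0.0]
ft_force: [1.5, -0.1, -2.7]
opening: 0.057
grip_force: 98.0
```

```bash
python3 -m creep '[[[-0.5,0.1,0],0,0],[[0,0,0],0,0]]'
```

```text
clock: 14.95
position: [575.6, -249.0, 179.3]
orientation: [-2.447, -1.969, 0.0]
ft_force: [0.5, 0.3, -1.8]
opening: 0.055
grip_force: 98.0
```

```bash
python3 -m creep '[[[-0.5,0.1,0],0,0],[[0,0,0],0,0]]'
```

```text
clock: 15.15
position: [575.2, -248.9, 179.3]
orientation: [-2.448, -1.969, -0.0]
ft_force: [-0.7, -0.3, -2.3]
opening: 0.06
grip_force: 98.0
```

```bash
python3 -m creep '[[[-0.5,0.1,0],0,0],[[-0.3,0.07,0],0,0],[[0,0,0],0,0]]'
```

```text
clock: 15.45
position: [574.5, -248.7, 179.3]
orientation: [2.447, 1.969, 0.0]
ft_force: [0.2, -0.6, -1.3]
opening: 0.06
grip_force: 97.9
```

```bash
python3 -m creep '[[[-0.5,0.1,0],0,0],[[0,0,0],0,0]]'
```

```text
clock: 15.65
position: [574.3, -248.7, 179.4]
orientation: [2.447, 1.969, 0.001]
ft_force: [3.2, 0.0, -2.3]
opening: 0.055
grip_force: 97.8
```

```bash
python3 -m creep '[[[-0.5,0.1,0],0,0],[[0,0,0],0,0]]'
```

```text
clock: 15.85
position: [574.1, -248.6, 179.5]
orientation: [2.446, 1.969, 0.001]
ft_force: [4.3, -1.2, -4.4]
opening: 0.054
grip_force: 97.7
```

```bash
python3 -m creep '[[[-0.4,0.09,0],0,0],[[0,0,0],0,0]]'
python3 - <<'E'
from h import *
print(r.sense()['ft_force'])
E
```

```text
clock: 16.05
position: [573.9, -248.6, 179.5]
orientation: [2.446, 1.969, 0.002]
ft_force: [5.7, -2.1, -4.3]
opening: 0.058
grip_force: 97.6
[ 5.66536813 -2.08901057 -4.27912105]
```

```bash
python3 -m creep '[[[-0.2,0.04,0],0,0],[[0,0,0],0,0]]'
```

```text
clock: 16.25
position: [573.9, -248.5, 179.6]
orientation: [2.445, 1.969, 0.002]
ft_force: [6.8, -1.9, -5.0]
opening: 0.053
grip_force: 97.6
```

```bash
python3 -m creep '[[[-0.2,0.04,0],0,0],[[0,0,0],0,0],[[0,0,0],0,0],[[0,0,0],0,0]]'; python3 -m creep '[[[0,0,0],0,0],[[0,0,0],0,0],[[0,0,0],0,0],[[0,0,0],0,0]]'
```

```text
clock: 16.65
position: [573.8, -248.5, 179.6]
orientation: [2.445, 1.969, 0.002]
ft_force: [6.7, -2.1, -4.3]
opening: 0.051
grip_force: 97.5
clock: 17.05
position: [573.8, -248.5, 179.6]
orientation: [2.445, 1.969, 0.002]
ft_force: [7.2, -2.6, -5.0]
opening: 0.054
grip_force: 97.5
```

```bash
python3 -m creep '[[[0,0,0],0,0],[[0,0,0],0,0],[[0,0,0],0,0],[[0,0,0],0,0],[[0,0,0],0,0],[[0,0,0],0,0]]'
```

```text
clock: 17.65
position: [573.8, -248.5, 179.5]
orientation: [2.445, 1.969, 0.002]
ft_force: [6.8, -1.7, -5.2]
opening: 0.058
grip_force: 97.5
```

```bash
python3 -m creep '[[[-0.2,0.04,0],0,0],[[0,0,0],0,0],[[0,0,0],0,0],[[0,0,0],0,0],[[0,0,0],0,0],[[0,0,0],0,0]]';python3 -m creep '[[[0,0,0],0,0],[[0,0,0],0,0],[[0,0,0],0,0],[[0,0,0],0,0],[[0,0,0],0,0],[[0,0,0],0,0],[[0,0,0],0,0]]'
```

```text
clock: 18.25
position: [573.8, -248.5, 179.6]
orientation: [2.445, 1.968, 0.002]
ft_force: [7.5, -2.5, -5.2]
opening: 0.05
grip_force: 97.5
clock: 18.95
position: [573.8, -248.5, 179.6]
orientation: [2.445, 1.969, 0.002]
ft_force: [7.9, -2.8, -5.9]
opening: 0.053
grip_force: 97.5
```

The pull held at about 8 N for a second and the gate did not give. Next I'll move in, seat the ring on the arm and release.

```bash
python3 -m creep '[[[1,-0.2,0],0,0],[[2,-0.4,0],0,0],[[2,-0.4,0],0,0],[[2,-0.4,0],0,0],[[2,-0.4,0],0,0],[[2,-0.4,0],0,0],[[1,-0.2,0],0,0],[[0,0,-2],0,0],[[0,0,-2],0,0],[[0,0,-1],0,0],[[0,0,0],0,0]]'; python3 -m creep '[[[0,0,-0.7],0,0],[[0,0,-0.7],0,0],[[0,0,0],0,0]]'
```

```text
clock: 20.05
position: [584.2, -250.6, 173.9]
orientation: [-2.447, -1.969, 0.0]
ft_force: [-0.6, 0.5, -1.4]
opening: 0.052
grip_force: 98.3
clock: 20.35
position: [584.3, -250.7, 172.8]
orientation: [-2.447, -1.969, 0.0]
ft_force: [-0.8, 0.1, -3.0]
opening: 0.052
grip_force: 98.3
```

```bash
python3 -m creep '[[[0,0,-0.5],0,0],[[0,0,-0.5],0,0],[[0,0,0],0,0]]'
```

```text
clock: 20.65
position: [584.3, -250.7, 171.8]
orientation: [-2.447, -1.969, 0.0]
ft_force: [-0.9, -0.0, -2.1]
opening: 0.057
grip_force: 98.4
```

```bash
python3 -m creep '[[[0,0,-0.5],0,0],[[0,0,-0.5],0,0],[[0,0,0],0,0]]'
```

```text
clock: 20.95
position: [584.6, -251.0, 171.4]
orientation: [2.447, 1.969, 0.001]
ft_force: [0.1, -0.7, 1.5]
opening: 0.054
grip_force: 99.0
```

```bash
python3 -m creep '[[[0,0,-0.5],0,0],[[0,0,0],0,0]]'
```

```text
clock: 21.15
position: [584.8, -251.1, 171.2]
orientation: [2.446, 1.969, 0.001]
ft_force: [-0.3, 0.1, 5.0]
opening: 0.053
grip_force: 99.5
```

```bash
python3 -m creep '[[[0,0,-0.5],0,0],[[0,0,0],0,0]]'
```

```text
clock: 21.35
position: [585.1, -251.2, 171.1]
orientation: [2.446, 1.968, 0.002]
ft_force: [-0.3, 0.6, 6.8]
opening: 0.055
grip_force: 99.9
```

```bash
python3 -m creep '[[[0,0,0.5],0,0],[[0,0,0.3],0,0],[[0,0,0],0,0],[[0,0,0],0,0]]' 20; python3 -m creep '[[[0,0,0],0,0.08],[[0,0,0],0,0.1],[[0,0,0],0,0.13],[[0,0,0],0,0.17],[[0,0,0],0,0.22],[[0,0,0],0,0.3],[[0,0,0],0,0.4],[[0,0,0],0,0.4],[[0,0,0],0,0.4],[[0,0,0],0,0.4]]'
```

```text
clock: 21.75
position: [584.6, -251.0, 171.2]
orientation: [2.447, 1.969, 0.001]
ft_force: [-0.2, -0.1, 6.0]
opening: 0.058
grip_force: 99.7
clock: 22.75
position: [584.4, -250.7, 170.7]
orientation: [-2.447, -1.97, -0.0]
ft_force: [-0.1, 0.2, 0.1]
opening: 0.4
grip_force: 0.0
```

Run:
```python
from h import *
for n in('scene','side'): grab(n)
def crop(n,x,y,w,h,k): return cv2.resize(load(n)['p'][y:y+h,x:x+w,::-1],None,fx=k,fy=k,interpolation=cv2.INTER_CUBIC)
cv2.imwrite('pics/c4.png',np.hstack([crop('scene',170,200,100,110,4),crop('side',330,190,100,110,4)]))
```

```text
(no output)
```

View pics/c4.png

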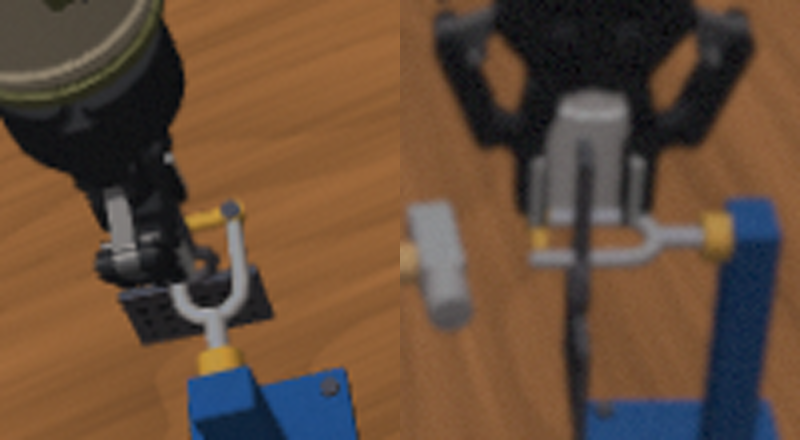

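The drawplate hangs with its tang at (585,190), between the open fingers at (540,190) and (635,190), and the gate is shut. I'll retreat straight up.

```bash
python3 -m creep '[[[0,0,5],0,0.4],[[0,0,10],0,0.4],[[0,0,15],0,0.4],[[0,0,20],0,0.4],[[0,0,25],0,0.4],[[0,0,25],0,0.4],[[0,0,15],0,0.4],[[0,0,0],0,0.4],[[0,0,0],0,0.4],[[0,0,0],0,0.4],[[0,0,0],0,0.4],[[0,0,0],0,0.4],[[0,0,0],0,0.4],[[0,0,0],0,0.4],[[0,0,0],0,0.4],[[0,0,0],0,0.4]]'
python3 - <<'E'
from h import *
for n in('scene','side'): grab(n)
def crop(n,x,y,w,h,k): return cv2.resize(load(n)['p'][y:y+h,x:x+w,::-1],None,fx=k,fy=k,interpolation=cv2.INTER_CUBIC)
cv2.imwrite('pics/c5.png',np.hstack([crop('scene',170,180,200,150,2),crop('side',270,170,200,150,2)]))
E
```

```text
clock: 24.45
position: [584.4, -250.7, 285.7]
orientation: [-2.447, -1.969, 0.0]
ft_force: [-0.2, -0.1, -0.7]
opening: 0.397
grip_force: 0.0
```

View pics/c5.png

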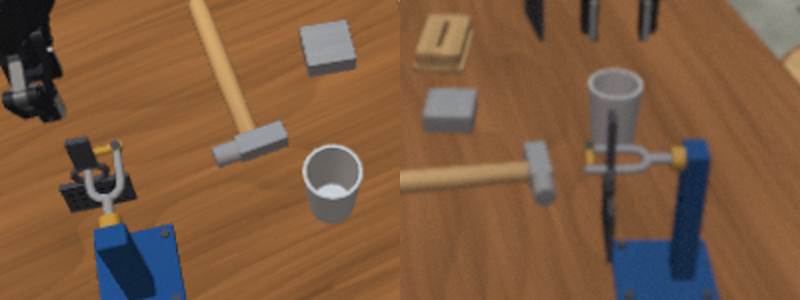

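The drawplate hangs on the free arm at side-crop (610,185), the gate is shut, and the bystanders stand where they were.

```bash
python3 -c "from bench import r;print(r.close_job())"
```

```text
the job is handed in; nothing more can be done
None
```

The drawplate is clipped onto the snap hook, held a pull of about 8 N for a second against the closed gate, and was left hanging at rest with the gate shut; forces read at the end of each move stayed under about 10 N, and the job was handed in at about 24.5 s.

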